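# Dock a sensor-chamber carrier on the pins of a leak-test stand

## Robot

A 7-joint arm with a two-finger parallel gripper is mounted at the origin on the work surface; the furniture and walls round the work are solid. World frame = base frame: x ahead of the robot, y to its left, z up, the work surface at z = 0. Lengths are in m, angles in rad, forces in N, time in s.
With the tool pointing down it reaches from about 0.4 to 0.85 m from the base axis. Payload 10.4 kg.
Tool frame: the origin (TCP) lies midway between the tips of the shut fingers; the grasp point (between the pads) lies 19 mm behind it (manip.grasp_offset is the distance from the TCP to the grasp point, in m); z points along the fingers, y is the line along which they close (so a half turn about z gives the same grasp; the last joint's range is limited). The gripper opens to 85 mm and grips with 20 to 120 N. Pads are 22 mm wide; open, the fingers measure 114 mm over their backs; the gripper's body (76 mm by 85 mm) begins 54 mm behind the grasp point. The pads swing forward as they close: fully open they stand 13 mm farther back than shut.
Start: joints at [1.18, 0.332, -0.065, 1.46, 0.022, 1.35, -0.088], TCP at [0.225, -0.583, 0.231] pointing down, gripper open.
Joint ranges: [-2.6, 2.6], [-0.5, 2.12], [-1.47, 1.34], [0.16, 2.42], [-1.27, 4.41], [0.06, 2.06], [-2.6, 2.6]. Speed limits (rad/s): [2.22, 2.22, 2.79, 2.79, 3.14, 3.14, 3.14].

## Interface

Orientations are given as a unit quaternion [x, y, z, w].
In Python, from workcell import manip gives the robot as it stands.
- The arm moves only by the tool jog_arm, called after "Emit:" by a JSON object that holds its "fn" and its "kwargs". Schema: {"type":"object","properties":{"ticks":{"type":"array","items":{"type":"array","items":{"type":"number"},"minItems":7,"maxItems":7},"minItems":1,"maxItems":20},"grip_force":{"type":"number"},"only":{"type":"string"},"quiet":{"type":"boolean"},"lines":{"type":"string"}},"required":["ticks"],"additionalProperties":false}. ticks is a list of rows, 1 to 20 of them, each of 7 numbers: a rotation vector rx, ry, rz in shares of pi rad (1.0 is pi rad), then dx, dy, dz in shares of 0.6 m (1.0 is 0.6 m), then the opening from 0.0 (shut) to 1.0 (fully open); each row is the pose to reach, as a shift and turn from the pose commanded when the call began, along the tool's axes at that moment; what a row does not reach only later rows make up. A row lasts 1/8 s, in which the tool goes at most 0.0625 m and 0.188 rad, less where a joint would pass 70% of its speed; a pose out of reach is approached as far as the arm can. The fingers move at their own pace and stop on an object; grip_force is the grip in N (left out, the last holds). Time passes only in rows, so rows that do not move let the fingers close. The tool returns the time, the measured TCP pose, the force, the opening and the grip force at its end. only (a regular expression) keeps the lines of the reply that match it, lines (a string "A,B") keeps lines A to B, and quiet returns only ok. A shift or turn number past 1, either way, is cut back to 1. Input that does not fit is refused with a message, and nothing moves.
- manip.get_obs(): the state, without advancing time (a new reading comes with each control period).
- manip.camera(name): name is "side" or "top"; returns the picture (400x640x3 uint8, blue, green, red); there is no depth.
- manip.calibration(name): a dict with "fx", "fy", "cx", "cy" (pixels), "world_from_camera" (4x4, takes a point from camera to world coordinates). Camera axes: x right, y up, looking along -z (the intrinsics and any distortion apply to the point x, -y, -z); pixel columns grow to the right and rows downward; lengths in m; the calibration is good to about 2 mm. A picture is of the moment at which its call begins. calibration takes no time and is no camera call.
- manip.hand_in(): hands the job in; it is judged then, once.
The state is a dict: "clock": time; "joint_pos": joint angles; "joint_velocities": joint speeds; "tau": joint torques, N m; "position": TCP position; "ee_rot": TCP orientation; "ft_force": force on the tool from outside, world axes, zero at the start; "torque": the same for the moment, N m; "grip_width": opening from 0.0 (shut) to 1.0 (fully open); "grasp_force": force on a finger pad.
Only numpy, scipy, OpenCV 4.12 (cv2) and the standard library are available. Lean on these libraries where they do the work, as an engineer would, in place of code of your own. Each camera call takes 0.05 s, during which the arm holds its last target. There are 200 camera calls.

## Task

The sensor chamber has its new membrane and goes onto the leak-test stand. Lift the keeper bar with the red grip straight up and level out of its two U brackets and lay it flat on a clear piece of bench; ease the blue carrier plate down over the round and the diamond locating pin, without dropping or forcing it, wiggling if needed until it lies flat and fully home; then lay the keeper bar back over the plate, down in both brackets. Leave the other things on the bench where they are.

Things in the scene. Friction and masses are not known exactly. Their poses are not given: they have to be found in the camera images.
- stand: leak-test stand, fixed: bare aluminium base 136 (x) by 236 (y) mm, top face 20 mm above the bench. Origin: centre of its underside; z up, y along the keeper bar, the bar on its -x side, the pins on its +x side. The carrier rests on the two pins' collars and on two round pads at x = -38, y = +-50 mm, all with tops 22 mm above the bench
- seat (a point): on the stand: where the carrier's origin lies, 22 mm above the bench, when the carrier is home; the carrier's axes then lie along the stand's axes, the same way round
- keeper_rest (a point): on the stand: where the keeper bar's origin lies when the bar is in both dark U brackets, 32 mm above the bench, 2 mm above a seated plate. Stand frame x = -34; brackets at y = +-92 mm, 8 mm thick along y, 27 mm wide along x, slot 15 mm wide, slot floor 32 mm and prong tops 59 mm above the bench, the top 10 mm flared outward
- round_pin (a point): tip of the round pin, 36 mm above the bench, on its axis, stand frame x = 26, y = -52 mm. Pin 10 mm thick, straight from its collar (22 mm) up to 30 mm, then tapering to 4 mm at the tip
- diamond_pin (a point): tip of the diamond pin, stand frame x = 26, y = +52 mm: same heights as the round pin, 10 mm wide along x, 7 mm along y
- carrier: blue plate 104 (x) by 130 (y) by 8 mm with a sensor chamber screwed on, about 0.44 kg, loose. Origin: centre of the plate's underside; z up. Two 11.5 mm through holes at x = 26, y = +-52 mm. Chamber over x = 26, y = 0: grey foot 40 (x) by 56 mm, 8 to 24 mm above the underside; clear block 32 (x) by 40 (y) mm, 24 to 54 mm up; 15 mm stem on top to 66 mm; black side fitting towards -y
- carrier_grip (a point): on the carrier: centre of the clear block in plan, 45 mm above the plate's underside. Grip the block across its 32 mm (along the carrier's x), fingertips more than 24 mm above the underside, or they land on the wider grey foot
- round_hole (a point): on the carrier, x = 26, y = -52 mm, at the underside: centre of the round pin's hole, at the end to which the black fitting points
- diamond_hole (a point): on the carrier, x = 26, y = +52 mm, at the underside: centre of the diamond pin's hole
- keeper: keeper bar, bright steel 12 by 12 mm, 210 mm long along its y, 0.28 kg, in the stand's brackets at the start. Origin: middle of the bar's underside; z up. Square end plates 22 (x) by 24 (z) by 6 mm at y = +-102 stand outside the brackets and reach 6 mm below the bar: on the bench the origin is 6 mm up. Red grip block on its middle, 14 (x) by 50 (y) mm, 12 to 36 mm above the origin
- keeper_grip (a point): on the keeper bar: in the red grip block, 29 mm above the bar's underside; grip across the block's 14 mm (the bar's x). The bar may lie either way round in the brackets. In the base frame, x 0.34 to 0.62 m, y -0.28 to 0.40 m is flat bench with nothing on it but the listed things
- bottle_buffer: bystander, leave alone: white reagent bottle with blue cap, 62 mm diameter, 134 mm tall; origin under its middle
- bottle_standard: bystander, leave alone: brown reagent bottle with white cap, 50 mm diameter, 104 mm tall; origin under its middle
- screw_jar: bystander, leave alone: clear jar with white lid, 47 mm diameter, 58 mm tall; origin under its middle
- membrane_box: bystander, leave alone: teal and white small carton, 47 (its x) by 65 (its y) mm, 28 mm tall; origin under its middle
- bottle_dye: bystander, leave alone: small brown bottle with black cap, 42 mm diameter, 90 mm tall; origin under its middle
- beaker: bystander, leave alone: empty glass beaker, 45 mm diameter, 55 mm tall; origin under its middle
- petri_dish_1: bystander, leave alone: shallow cream petri dish, 56 mm diameter, 13 mm tall; origin under its middle

How it is judged:
On the way, in this order (a step that is already met when the one before it is completed fails the run):
1. the keeper bar is out of its brackets and lies flat on the bench, let go (distance between keeper and keeper_rest above 0.045 m and linear speed of keeper below 0.02 m/s and height (world z) of keeper below 0.012 m and angle between keeper's own z axis and vertical below 0.1 rad and contact force between the fingers and keeper below 0.1 N), for 0.2 s.
2. the carrier plate lies fully home on both pins (horizontal distance between carrier and seat below 0.0025 m and z of carrier in the frame of stand between 0.02 and 0.024 m and angle between carrier's own z axis and vertical below 0.03 rad and angle between the x axis of carrier and the x axis of stand, either way round below 0.03 rad), for 0.2 s.
At the end, for the whole second after the job is handed in: The carrier lies flat with both pins through its holes (within 2.5 mm of the seat in plan, 2 mm in height, turned and tilted under 0.03 rad) and the keeper bar lies in both brackets over it (within 3 mm across, 6 mm along, 2 mm in height, 0.05 rad), both at rest (all of step 2 and x of keeper in the frame of keeper_rest between -0.003 and 0.003 m and y of keeper in the frame of keeper_rest between -0.006 and 0.006 m and z of keeper in the frame of keeper_rest between -0.002 and 0.0025 m and angle between the y axis of keeper and the y axis of stand, either way round below 0.05 rad and angle between keeper's own z axis and vertical below 0.05 rad and linear speed of each of carrier, keeper below 0.02 m/s); the robot touches nothing.
It fails at once if the keeper bar is tipped (more than 0.3 rad) instead of being kept level (angle between keeper's own z axis and vertical above 0.3 rad).
It fails at once if the carrier is tipped by more than 0.4 rad (angle between carrier's own z axis and vertical above 0.4 rad).
It fails at once if the carrier is forced onto the stand (more than 50 N) (contact force between carrier and stand above 50 N).
It fails at once if the carrier is dropped onto the stand (faster than 0.3 m/s within 16 mm of its seat) (distance between carrier and seat below 0.016 m and linear speed of carrier above 0.3 m/s).
It fails at once if a bystander is moved by more than 30 mm or knocked over (distance of any of bottle_buffer, bottle_standard, screw_jar, membrane_box, bottle_dye, beaker, petri_dish_1 from where it was at the start of the episode above 0.03 m or angle between any of bottle_buffer, bottle_standard, screw_jar, membrane_box, bottle_dye, beaker, petri_dish_1's own z axis and vertical above 0.5 rad).
It also fails if it takes over 72 s, if anything falls off the work surface, if the arm or the gripper's body presses on something with over 40 N, if the wrist force passes 120 N, or if a joint passes its speed limit or range.

## Working session

There is one attempt and no reset: what is moved stays moved. The work goes in short steps, Python scripts to look and compute and a tool call to move; the robot and the scene stay as the last step left them, time stands still between calls to the robot, and variables do not carry over. Pictures are saved under pics/ and viewed, at most 10 in all, crops included, and the job is handed in when it is done.

```bash
ls; mkdir -p pics; python3 - <<'E'
from workcell import manip
import cv2, numpy as np
for n in ("side","top"):
    im=manip.camera(n); cv2.imwrite(f"pics/{n}0.png",im)
    c=manip.calibration(n); print(n,{k:(np.round(v,4).tolist()) for k,v in c.items()})
o=manip.get_obs(); print(o); print(manip.grasp_offset)
E
```

```text
pics
workcell.py
side {'fx': 427.2249, 'fy': 427.2249, 'cx': 320.6747, 'cy': 200.9705, 'world_from_camera': [[0.9988, -0.0418, 0.0265, 0.5178], [0.0435, 0.4872, -0.8722, -0.848], [0.0235, 0.8723, 0.4884, 0.5766], [0.0, 0.0, 0.0, 1.0]]}
top {'fx': 461.9004, 'fy': 461.9004, 'cx': 321.8607, 'cy': 199.3699, 'world_from_camera': [[-0.0209, 0.9861, -0.1646, 0.2932], [-0.9998, -0.0204, 0.0043, 0.0467], [0.0009, 0.1646, 0.9864, 1.3425], [0.0, 0.0, 0.0, 1.0]]}
{'clock': 0.1, 'joint_pos': array([ 1.18036529,  0.33277366, -0.06471705,  1.46082528,  0.02155604,
        1.34990382, -0.08852424]), 'joint_velocities': array([ 0.00042119, -0.00152884,  0.00108378, -0.00123397, -0.00072516,
       -0.00062983,  0.00053904]), 'tau': array([ 1.17702177e-03, -6.26745272e+01,  4.87317285e-02, -3.92428279e+01,
        1.61556905e-02,  6.97712196e-03, -8.69084874e-05]), 'position': array([ 0.22464977, -0.58288301,  0.23063269]), 'ee_rot': array([ 9.83134908e-01,  1.82880787e-01, -1.14489815e-04, -5.97851407e-04]), 'ft_force': array([ 1.00248828, -0.29130376,  0.14714398]), 'torque': array([ 2.58612451e-02, -3.26090385e-05, -3.44456040e-02]), 'grasp_force': 0.0, 'grip_width': 0.9990078544347955}
0.0187
```

View pics/side0.png

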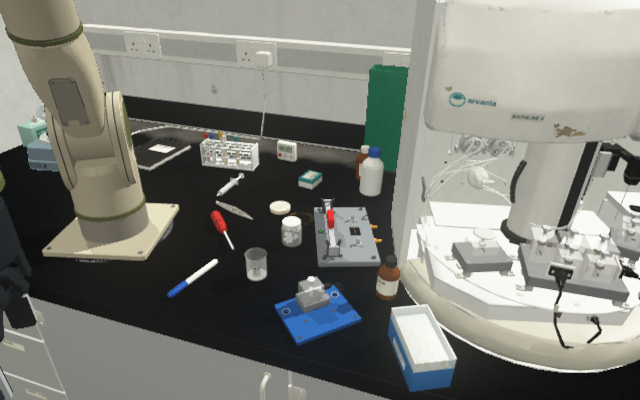

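View pics/top0.png

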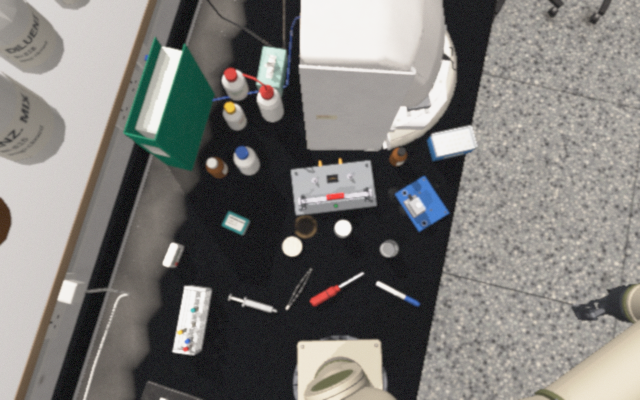

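Top view: stand at about (333,187) with red grip at (335,197) and orange parts at its far side; carrier at (421,203), chamber at (415,205). Zooming in for details.

```bash
python3 - <<'E'
import cv2,numpy as np
im=cv2.imread("pics/top0.png"); cv2.imwrite("pics/topc.png",cv2.resize(im[145:245,280:460],None,fx=4.4,fy=4.4,interpolation=cv2.INTER_CUBIC))
im=cv2.imread("pics/side0.png"); cv2.imwrite("pics/sidec.png",cv2.resize(im[190:350,260:410],None,fx=3.7,fy=3.7,interpolation=cv2.INTER_CUBIC))
E
```

```text
(no output)
```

View pics/topc.png

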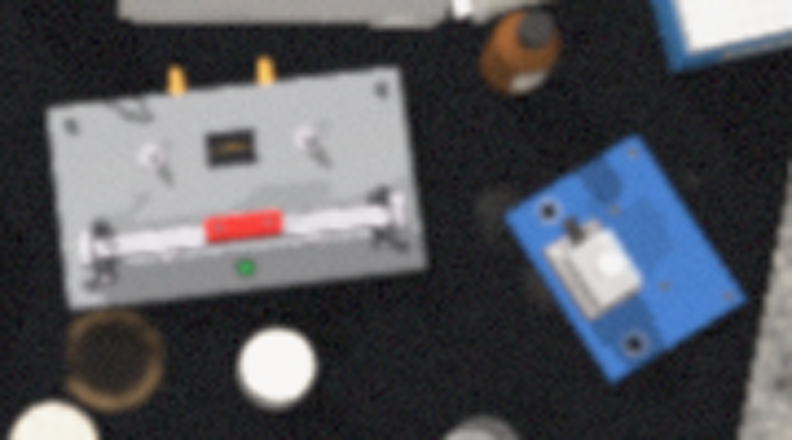

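View pics/sidec.png

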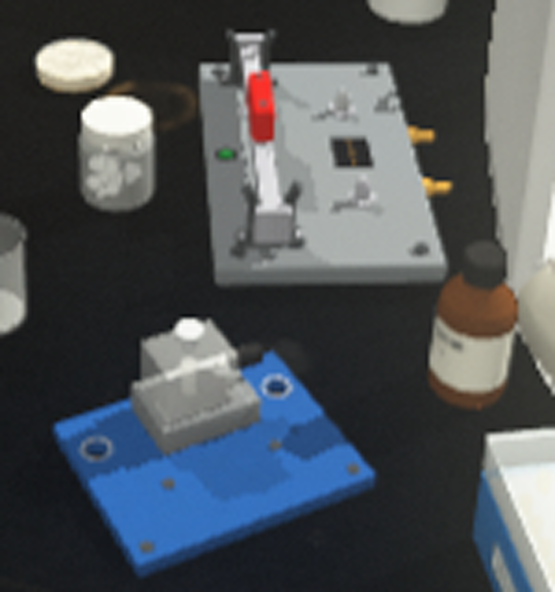

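The crops show round hole at crop (548,210), diamond hole at (634,344), black fitting toward the round hole; the stand's pins at crop (150,155) and (308,135), with red grip at (243,226). Now measuring.

```bash
cat > h.py <<'E'
from workcell import manip
import cv2, numpy as np
from scipy.spatial.transform import Rotation as R
def shot(n,k=4): return np.mean([manip.camera(n).astype(float) for _ in range(k)],0).astype(np.uint8)
def plane(n,px,z):
    c=manip.calibration(n); T=np.array(c["world_from_camera"]); px=np.atleast_2d(px).astype(float)
    d=np.c_[(px[:,0]-c["cx"])/c["fx"],-(px[:,1]-c["cy"])/c["fy"],-np.ones(len(px))]@T[:3,:3].T
    return (T[:3,3]+d*((z-T[2,3])/d[:,2])[:,None])[:,:2]
def proj(n,p):
    c=manip.calibration(n); T=np.array(c["world_from_camera"]); q=(np.atleast_2d(p)-T[:3,3])@T[:3,:3]
    return np.c_[c["cx"]-c["fx"]*q[:,0]/q[:,2], c["cy"]+c["fy"]*q[:,1]/q[:,2]]
def big(m):
    cs,_=cv2.findContours(m.astype(np.uint8),cv2.RETR_EXTERNAL,cv2.CHAIN_APPROX_NONE); return max(cs,key=cv2.contourArea)[:,0,:]
def roi(im,x0,y0,x1,y1,f):
    hsv=cv2.cvtColor(im,cv2.COLOR_BGR2HSV).astype(int); m=f(hsv[...,0],hsv[...,1],hsv[...,2]); k=np.zeros(m.shape,bool); k[y0:y1,x0:x1]=1; return m&k
red=lambda h,s,v:((h<8)|(h>172))&(s>130)&(v>90)
blue=lambda h,s,v:(h>98)&(h<122)&(s>110)&(v>60)
grey=lambda h,s,v:(s<60)&(v>95)
def rect(w):
    (c,sz,a)=cv2.minAreaRect((w*1000).astype(np.float32)); return np.round(c,1),np.round(sz,1),round(a,2)
E
python3 - <<'E'
from h import *
for n,B,S,Rr in (("top",(390,165,455,238),(285,155,385,222),(310,180,360,210)),("side",(265,270,365,350),(308,195,385,272),(315,200,345,235))):
    im=shot(n); cv2.imwrite(f"pics/{n}1.png",im)
    b=big(roi(im,*B,blue)); w=plane(n,cv2.convexHull(b)[:,0],.008); print(n,"carrier plate",rect(w))
    g=big(roi(im,*S,grey)); w=plane(n,cv2.convexHull(g)[:,0],.020); print(n,"stand",rect(w),g.min(0),g.max(0))
    m=roi(im,*Rr,red); ys,xs=np.nonzero(m); c=[xs.mean(),ys.mean()]; print(n,"red px",c,len(xs),"at z68",plane(n,c,.068),rect(plane(n,np.c_[xs,ys],.068)))
# predicted projected corners etc.
px=np.array([[548,210],[634,344],[150,155],[308,135]])/4.4+[280,145]
print("top holes@8",plane("top",px[:2],.008)); print("top pins@36",plane("top",px[2:],.036))
px=np.array([[277,387],[96,448],[361,188],[343,98]])/3.7+[260,190]
print("side holes@8",plane("side",px[:2],.008)); print("side pins@36",plane("side",px[2:],.036))
E
```

```text
top carrier plate (array([ 499.3, -250. ]), array([136.9, 112.2]), 30.09)
top stand (array([550.1,   7.5]), array([138.1, 237.9]), 5.7) [291 160] [375 214]
top red px [np.float64(335.0), np.float64(196.0)] 85 at z68 [[0.51463146 0.00413962]] (array([514.6,   4.1]), array([14.1, 45.9]), 6.05)
side carrier plate (array([ 498.5, -255.7]), array([134.2, 112.4]), 30.16)
side stand (array([546.6,  17.6]), array([135.2, 288.8]), 5.76) [314 199] [380 265]
side red px [np.float64(330.1592920353982), np.float64(218.2920353982301)] 113 at z68 [[ 0.51523652 -0.01846545]] (array([515. , -15.8]), array([14. , 78.7]), 1.75)
top holes@8 [[ 0.53058078 -0.20231248]
 [ 0.43957598 -0.25455952]]
top pins@36 [[ 0.56766058  0.06225579]
 [ 0.5789339  -0.04183593]]
side holes@8 [[ 0.53105209 -0.20559607]
 [ 0.440725   -0.25716331]]
side pins@36 [[ 0.57840197 -0.05713594]
 [ 0.56983649  0.04664798]]
```

```bash
cat >> h.py <<'E'
def subcont(n,im,box,val,z,thr=None):
    """half-level contour of channel image val in box, subpixel (x8 upscale), as world points on plane z"""
    x0,y0,x1,y1=box; g=cv2.resize(val[y0:y1,x0:x1].astype(np.float32),None,fx=8,fy=8,interpolation=cv2.INTER_CUBIC)
    c=big(g>thr); px=(c+.5)/8-.5+[x0,y0]; return px,plane(n,px,z)
def edges(w,c,yaw,hx,hy,tol=.006,trim=.85):
    """distance from c, along own axes, of the 4 edges + yaw of each edge, fitted by line"""
    Q=np.array([[np.cos(yaw),np.sin(yaw)],[-np.sin(yaw),np.cos(yaw)]]); p=(w-c)@Q.T; out={}
    for nm,a,s,h,o in (("+x",0,1,hx,hy),("-x",0,-1,hx,hy),("+y",1,1,hy,hx),("-y",1,-1,hy,hx)):
        k=(abs(p[:,a]-s*h)<tol)&(abs(p[:,1-a])<trim*o)
        if k.sum()<20: continue
        vx,vy,X,Y=cv2.fitLine(p[k].astype(np.float32)*1000,cv2.DIST_HUBER,0,.01,.01).ravel()
        v,P=np.array([vx,vy]),np.array([X,Y]); t=-P[1-a]/v[1-a]
        sl=v[a]/v[1-a]; out[nm]=(round(float(P[a]+t*v[a]),2),round(float(np.degrees(-sl if a==0 else sl)),2),int(k.sum()))
    return out
E
python3 - <<'E'
from h import *
for n,S,B in (("top",(282,154,388,224),(390,165,455,240)),("side",(308,196,388,274),(265,270,368,352))):
    im=cv2.imread(f"pics/{n}1.png").astype(float)
    mn=im.min(2); med=np.median(mn[S[1]+30:S[3]-30,S[0]+30:S[2]-30])
    px,w=subcont(n,im,S,mn,.02,(med+25)/2); print(n,med,"stand",edges(w,np.array([.5475,.0075]),np.radians(5.9),.068,.118))
    bl=im[...,0]-im[...,2]; med=np.median(bl[bl>60]); px,w=subcont(n,im,B,bl,.008,50); print(n,med,"carrier",edges(w,np.array([.4985,-.251]),np.radians(120.),.052,.065,.009))
# local crops for reading holes & pins
a=cv2.imread("pics/top1.png"); s=cv2.imread("pics/side1.png")
f=lambda im,x,y,w,h:cv2.resize(im[y:y+h,x:x+w],(400,300),interpolation=cv2.INTER_CUBIC)
cv2.imwrite("pics/pins.png",np.vstack([np.hstack([f(a,304,168,56,24),f(a,396,182,40,48)]),np.hstack([f(s,340,208,32,45),f(s,276,285,64,36)])]))
E
```

```text
top 186.5 stand {'+x': (70.65, -0.2, 534), '-x': (-65.64, -0.15, 551), '+y': (118.51, -0.34, 310), '-y': (-118.05, -0.79, 308)}
top 105.0 carrier {'+x': (55.09, 0.11, 257), '-x': (-53.92, 0.29, 256), '+y': (65.64, -0.58, 206), '-y': (-68.01, 0.18, 202)}
side 168.0 stand {'+x': (67.72, -0.06, 371), '-x': (-66.8, -0.24, 374), '+y': (112.45, -0.57, 202)}
side 99.0 carrier {'+x': (48.74, -3.26, 202), '-x': (-59.04, 0.29, 436), '+y': (68.68, 0.1, 276), '-y': (-63.85, -0.01, 233)}
```

View pics/pins.png

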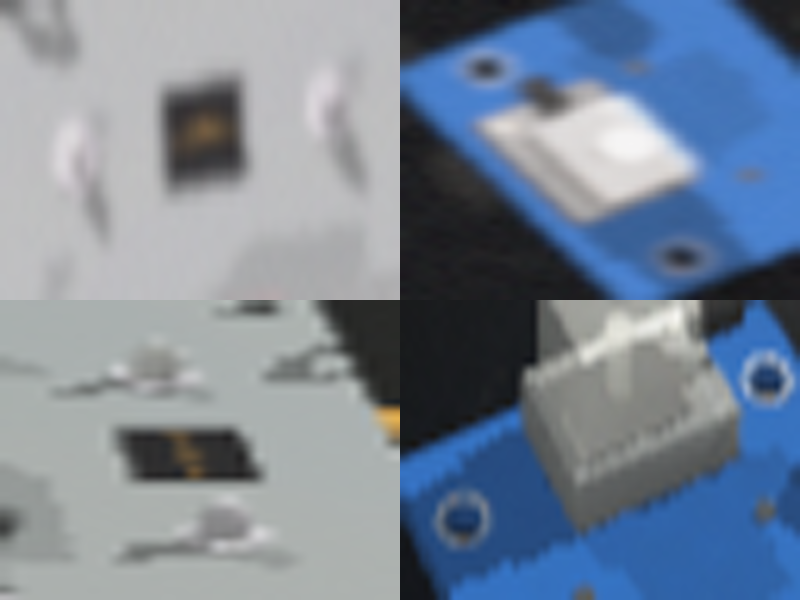

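Crop montage: pins at top px (314.5,180.0) and (349.1,176.0), holes at (404.5,192.8), (424.2,223.1); chamber and fitting clear. Now bystanders, for clearance and a lay-down spot.

```bash
python3 - <<'E'
from h import *
for nm,px,z in (("jar",(343,228.5),.058),("petri",(292,246),.013),("box",(235.5,222),.028),("buffer",(242,154),.134),("standard",(213,164),.104),("dye",(402,152),.09),("beaker",(389,248),.05)):
    print(nm,np.round(plane("top",px,z),3))
print("jar side",plane("side",(291,220),.058),"beaker side",plane("side",(256,253),.055),"dye side",plane("side",(390,259),.09),"box",plane("side",(310,177),.028),"petri",plane("side",(280,207),.013))
print("top pins@30",plane("top",[[314.4,180.1],[349.3,175.9]],.030)); print("side pins@32",plane("side",[[352.2,217],[357.8,241.3]],.032))
print("side holes",plane("side",np.array([[765,378],[463,520]])/[6.25,8.333]+[276-64,285-36],.008))
q=np.array([[np.cos(a:=np.radians(5.6)),-np.sin(a)],[np.sin(a),np.cos(a)]])
p=manip.get_obs(); T=R.from_quat(p["ee_rot"])
for nm,t in (("keeper hover",(.515,.0045,.14)),):
    print(nm,np.round(T.inv().apply(np.array(t)-p["position"]),4), "yaw(tool y)",np.degrees(np.arctan2(*T.apply([0,1,0])[1::-1])))
E
```

```text
jar [[ 0.424 -0.016]]
petri [[0.381 0.129]]
box [[0.452 0.289]]
buffer [[0.623 0.254]]
standard [[0.605 0.339]]
dye [[ 0.632 -0.186]]
beaker [[ 0.368 -0.143]]
jar side [[ 0.42560866 -0.01700151]] beaker side [[ 0.36727885 -0.14494939]] dye side [[ 0.63176409 -0.19193197]] box [[0.4507302  0.27208101]] petri [[0.38220466 0.11703019]]
top pins@30 [[ 0.56927952  0.06142374]
 [ 0.57964029 -0.04018899]]
side pins@32 [[ 0.56893334  0.05073222]
 [ 0.5793108  -0.05317742]]
side holes [[ 0.53013081 -0.20498736]
 [ 0.44106877 -0.25797925]]
keeper hover [ 0.4822 -0.444   0.0913] yaw(tool y) -68.92682912555368
```

Careful with the scale: shifts go in shares of 0.6 m and turns go in shares of pi rad. That gives: 0.482 m is 0.8033, -0.444 m is -0.74, -1.3 rad is -0.4138.

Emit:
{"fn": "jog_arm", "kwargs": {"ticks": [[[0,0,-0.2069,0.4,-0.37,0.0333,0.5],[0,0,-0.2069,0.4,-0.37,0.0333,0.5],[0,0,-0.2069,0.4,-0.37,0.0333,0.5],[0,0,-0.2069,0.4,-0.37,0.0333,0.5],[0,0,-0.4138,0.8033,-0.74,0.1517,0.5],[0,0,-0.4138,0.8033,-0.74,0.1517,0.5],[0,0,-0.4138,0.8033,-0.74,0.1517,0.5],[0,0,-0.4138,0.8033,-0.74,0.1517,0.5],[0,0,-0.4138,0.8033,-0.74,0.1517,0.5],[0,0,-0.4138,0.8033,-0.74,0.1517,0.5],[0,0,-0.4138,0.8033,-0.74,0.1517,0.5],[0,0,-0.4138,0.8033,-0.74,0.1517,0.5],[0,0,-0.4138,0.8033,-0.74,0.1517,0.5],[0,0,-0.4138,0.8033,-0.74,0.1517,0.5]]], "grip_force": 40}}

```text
refused: ticks[0]: the value is too long (schema: maxItems 7). Nothing was moved.
```

The error is about the shape of the input: a list of rows, each a list of 7 numbers. Fixing that and sending the same move.

Emit:
{"fn": "jog_arm", "kwargs": {"ticks": [[0,0,-0.2069,0.4,-0.37,0.0333,0.5],[0,0,-0.2069,0.4,-0.37,0.0333,0.5],[0,0,-0.2069,0.4,-0.37,0.0333,0.5],[0,0,-0.2069,0.4,-0.37,0.0333,0.5],[0,0,-0.4138,0.8033,-0.74,0.1517,0.5],[0,0,-0.4138,0.8033,-0.74,0.1517,0.5],[0,0,-0.4138,0.8033,-0.74,0.1517,0.5],[0,0,-0.4138,0.8033,-0.74,0.1517,0.5],[0,0,-0.4138,0.8033,-0.74,0.1517,0.5],[0,0,-0.4138,0.8033,-0.74,0.1517,0.5],[0,0,-0.4138,0.8033,-0.74,0.1517,0.5],[0,0,-0.4138,0.8033,-0.74,0.1517,0.5],[0,0,-0.4138,0.8033,-0.74,0.1517,0.5],[0,0,-0.4138,0.8033,-0.74,0.1517,0.5]], "grip_force": 40}}

```text
clock: 2.25
position: [0.5148, 0.003, 0.1405]
ee_rot: [0.673, 0.74, -0.0, 0.0]
ft_force: [0.3, -0.4, 0.2]
grip_width: 0.499
grasp_force: 0.0
```

```bash
python3 - <<'E'
from h import *
o=manip.get_obs(); T=R.from_quat(o["ee_rot"]); print(o["position"],np.round(T.as_matrix(),4),o["joint_pos"].round(3))
a=shot("top",2); s=shot("side",2); cv2.imwrite("pics/hov.png",np.vstack([cv2.resize(a[130:260,250:450],(600,390),interpolation=cv2.INTER_CUBIC)[:,:],cv2.resize(s[130:270,250:450],(600,420)[:2],interpolation=cv2.INTER_CUBIC)[:210]]))
E
```

```text
[0.51477032 0.00303637 0.14053261] [[-9.490e-02  9.955e-01  3.000e-04]
 [ 9.955e-01  9.490e-02 -8.000e-04]
 [-9.000e-04  3.000e-04 -1.000e+00]] [ 0.52   0.23  -0.683  1.834  0.161  1.132 -0.124]
```

Scaled: 0.0985 m is 0.1642, 0.0015 m is 0.0025.

Emit:
{"fn": "jog_arm", "kwargs": {"ticks": [[0,0,0,0.0025,0,0.0833,0.5],[0,0,0,0.0025,0,0.1167,0.5],[0,0,0,0.0025,0,0.1417,0.5],[0,0,0,0.0025,0,0.1642,0.5],[0,0,0,0.0025,0,0.1642,0.5],[0,0,0,0.0025,0,0.1642,0.0],[0,0,0,0.0025,0,0.1642,0.0],[0,0,0,0.0025,0,0.1642,0.0],[0,0,0,0.0025,0,0.1642,0.0],[0,0,0,0.0025,0,0.1642,0.0]], "grip_force": 40}}

```text
clock: 3.7
position: [0.5153, 0.0059, 0.0426]
ee_rot: [0.672, 0.741, 0.0, 0.001]
ft_force: [-0.5, 0.0, 5.3]
grip_width: 0.154
grasp_force: 40.4
```

Scaled: -0.12 m is -0.2, -0.09 m is -0.15.

Emit:
{"fn": "jog_arm", "kwargs": {"ticks": [[0,0,0,0,0,-0.0167,0],[0,0,0,0,0,-0.0333,0],[0,0,0,0,0,-0.0583,0],[0,0,0,0,0,-0.1,0],[0,0,0,0,0,-0.15,0],[0,0,0,0,0,-0.2,0],[0,0,0,0,0,-0.2,0],[0,0,0,0,0,-0.2,0]], "grip_force": 60}}

```text
clock: 4.7
position: [0.5143, 0.0057, 0.1612]
ee_rot: [0.672, 0.741, -0.0, -0.0]
ft_force: [0.3, -0.6, -3.2]
grip_width: 0.153
grasp_force: 59.8
```

```bash
python3 - <<'E'
from h import *
o=manip.get_obs(); p=o["position"]; T=R.from_quat(o["ee_rot"]); print(p)
for n,box in (("top",(290,150,390,222)),("side",(290,120,400,260))):
    im=shot(n,3); cv2.imwrite(f"pics/{n}2.png",im); m=roi(im,*box,red); ys,xs=np.nonzero(m); print(n,len(xs),xs.mean(),ys.mean(),xs.min(),xs.max(),ys.min(),ys.max())
    c=p+[0,0,.0187-.029+.036]; print("expected top centre px",proj(n,c),"block centre",proj(n,c-[0,0,.012]), "world of mean px at top z",plane(n,[xs.mean(),ys.mean()],c[2]))
a=cv2.imread("pics/top2.png");s=cv2.imread("pics/side2.png")
cv2.imwrite("pics/lift.png",np.hstack([cv2.resize(a[130:250,280:400],(400,400),interpolation=cv2.INTER_CUBIC),cv2.resize(s[120:280,290:400],(360,524),interpolation=cv2.INTER_CUBIC)[:400]]))
E
```

```text
[0.51425158 0.00573684 0.16123546]<stdin>:4: RuntimeWarning: Mean of empty slice.
  ret = ret.dtype.type(ret / rcount)
Traceback (most recent call last):
ValueError: zero-size array to reduction operation minimum which has no identity
```

Scaled: 0.185 m is 0.3083, 0.001 m is 0.0017, -1.475 rad is -0.4695.

Emit:
{"fn": "jog_arm", "kwargs": {"ticks": [[0,0,-0.0955,0.0667,0.0017,0,0],[0,0,-0.1592,0.1333,0.0033,0,0],[0,0,-0.2228,0.2,0.005,0,0],[0,0,-0.2865,0.2667,0.0067,0,0],[0,0,-0.3501,0.3083,0.0067,0,0],[0,0,-0.4138,0.3083,0.0067,0,0],[0,0,-0.4695,0.3083,0.0067,0,0],[0,0,-0.4695,0.3083,0.0067,0,0],[0,0,-0.4695,0.3083,0.0067,0,0],[0,0,-0.4695,0.3083,0.0067,0,0],[0,0,-0.4695,0.3083,0.0067,0,0]], "grip_force": 60}}

```text
clock: 6.22
position: [0.5007, 0.1904, 0.1617]
ee_rot: [0.0, 1.0, -0.0, -0.0]
ft_force: [-0.6, 0.2, -2.2]
grip_width: 0.151
grasp_force: 59.6
```

Scaled: 0.145 m is 0.2417, 0.143 m is 0.2383.

Emit:
{"fn": "jog_arm", "kwargs": {"ticks": [[0,0,0,0,0,0.0833,0],[0,0,0,0,0,0.15,0],[0,0,0,0,0,0.1917,0],[0,0,0,0,0,0.2167,0],[0,0,0,0,0,0.2283,0],[0,0,0,0,0,0.235,0],[0,0,0,0,0,0.2383,0],[0,0,0,0,0,0.2417,0],[0,0,0,0,0,0.2417,0]], "grip_force": 60}}

```text
clock: 7.35
position: [0.5009, 0.1904, 0.0169]
ee_rot: [-0.001, 1.0, -0.0, 0.0]
ft_force: [-0.0, -0.6, -3.0]
grip_width: 0.151
grasp_force: 59.6
```

Scaled: -0.16 m is -0.2667, -0.14 m is -0.2333.

Emit:
{"fn": "jog_arm", "kwargs": {"ticks": [[0,0,0,0,0,0,0.1],[0,0,0,0,0,0,0.25],[0,0,0,0,0,0,0.35],[0,0,0,0,0,0,0.4],[0,0,0,0,0,0,0.4],[0,0,0,0,0,-0.05,0.4],[0,0,0,0,0,-0.1333,0.4],[0,0,0,0,0,-0.2333,0.4],[0,0,0,0,0,-0.2667,0.4],[0,0,0,0,0,-0.2667,0.5],[0,0,0,0,0,-0.2667,0.7]]}}

```text
clock: 8.72
position: [0.5002, 0.1899, 0.1754]
ee_rot: [-0.001, 1.0, -0.0, -0.001]
ft_force: [-0.1, -0.2, -1.2]
grip_width: 0.686
grasp_force: 0.0
```

```bash
python3 - <<'E'
from h import *
o=manip.get_obs(); print(o["position"],o["joint_pos"].round(2))
for n,box in (("top",(230,140,330,260)),("side",(280,150,400,240))):
    im=shot(n,3); cv2.imwrite(f"pics/{n}3.png",im); m=roi(im,*box,red); ys,xs=np.nonzero(m); print(n,len(xs))
    if len(xs): print(xs.mean(),ys.mean(),plane(n,[xs.mean(),ys.mean()],.042-.005))
E
```

```text
[0.50018963 0.18988618 0.1753766 ] [ 0.42  0.33 -1.01  1.73  0.3   1.25  0.9 ]
top 0
side 162
326.9012345679012 189.66666666666666 [[0.5026569  0.17987129]]
```

Scaled: -0.4185 m is -0.6975, 0.0145 m is 0.0242, -0.523 rad is -0.1665.

Emit:
{"fn": "jog_arm", "kwargs": {"ticks": [[0,0,-0.0828,0.0117,-0.35,0,0.7],[0,0,-0.0828,0.0117,-0.35,0,0.7],[0,0,-0.0828,0.0117,-0.35,0,0.7],[0,0,-0.0828,0.0117,-0.35,0,0.7],[0,0,-0.1665,0.0242,-0.6975,0,0.7],[0,0,-0.1665,0.0242,-0.6975,0,0.7],[0,0,-0.1665,0.0242,-0.6975,0,0.7],[0,0,-0.1665,0.0242,-0.6975,0,0.7],[0,0,-0.1665,0.0242,-0.6975,0,0.7],[0,0,-0.1665,0.0242,-0.6975,0,0.7],[0,0,-0.1665,0.0242,-0.6975,0,0.7]]}}

```text
clock: 10.4
position: [0.4871, -0.2267, 0.1769]
ee_rot: [-0.26, 0.966, -0.0, 0.0]
ft_force: [0.2, 0.5, 0.5]
grip_width: 0.701
grasp_force: 0.0
```

```bash
python3 - <<'E'
from h import *
o=manip.get_obs(); print(o["position"],R.from_quat(o["ee_rot"]).as_matrix().round(3)[:,1],o["joint_pos"].round(2))
for n,box in (("top",(230,140,330,260)),("side",(280,150,400,240))):
    im=shot(n,3); cv2.imwrite(f"pics/{n}4.png",im); m=roi(im,*box,red); ys,xs=np.nonzero(m); print(n,len(xs))
    if len(xs): print(xs.mean(),ys.mean(),plane(n,[xs.mean(),ys.mean()],.042),"expect",proj(n,[.5007,.1902,.042]))
E
```

```text
[ 0.48711226 -0.22669504  0.17692431] [-0.502  0.865 -0.   ] [ 1.15  0.3  -0.92  1.73  0.26  1.24  2.26]
top 115
268.9217391304348 202.56521739130434 [[0.50405755 0.1921075 ]] expect [[269.5936362  203.71471189]]
side 3
293.6666666666667 167.66666666666666 [[0.40008697 0.30185133]] expect [[326.35800148 186.2622971 ]]
```

Scaled: 0.07 m is 0.1167, 0.04 m is 0.0667.

Emit:
{"fn": "jog_arm", "kwargs": {"ticks": [[0,0,0,0,0,0.0667,0.75],[0,0,0,0,0,0.1167,0.75],[0,0,0,0,0,0.1167,0.75]]}}

```text
clock: 11.08
position: [0.4855, -0.2275, 0.1052]
ee_rot: [-0.259, 0.966, 0.001, -0.001]
ft_force: [0.2, 0.2, 1.0]
grip_width: 0.75
grasp_force: 0.0
```

Scaled: 0.076 m is 0.1267, 0.0024 m is 0.004.

Emit:
{"fn": "jog_arm", "kwargs": {"ticks": [[0,0,0,0.004,-0.0033,0.05,0.75],[0,0,0,0.004,-0.0033,0.0917,0.75],[0,0,0,0.004,-0.0033,0.1167,0.75],[0,0,0,0.004,-0.0033,0.1267,0.75],[0,0,0,0.004,-0.0033,0.1267,0.75],[0,0,0,0.004,-0.0033,0.1267,0.3],[0,0,0,0.004,-0.0033,0.1267,0.3],[0,0,0,0.004,-0.0033,0.1267,0.3],[0,0,0,0.004,-0.0033,0.1267,0.3],[0,0,0,0.004,-0.0033,0.1267,0.3]], "grip_force": 60}}

```text
clock: 12.32
position: [0.4862, -0.2311, 0.0317]
ee_rot: [-0.259, 0.966, -0.0, 0.0]
ft_force: [-1.3, 0.4, 7.2]
grip_width: 0.361
grasp_force: 61.6
```

Scaled: -0.11 m is -0.1833, -0.085 m is -0.1417.

Emit:
{"fn": "jog_arm", "kwargs": {"ticks": [[0,0,0,0,0,-0.0083,0.3],[0,0,0,0,0,-0.025,0.3],[0,0,0,0,0,-0.0583,0.3],[0,0,0,0,0,-0.1,0.3],[0,0,0,0,0,-0.1417,0.3],[0,0,0,0,0,-0.1833,0.3],[0,0,0,0,0,-0.1833,0.3]], "grip_force": 80}}

```text
clock: 13.2
position: [0.487, -0.2314, 0.1433]
ee_rot: [-0.259, 0.966, -0.002, 0.001]
ft_force: [1.2, 0.3, -5.1]
grip_width: 0.354
grasp_force: 80.1
```

Emit:
{"fn": "jog_arm", "kwargs": {"ticks": [[0,0,0.0477,-0.02,0.0167,0,0.3],[0,0,0.0955,-0.04,0.0333,0,0.3],[0,0,0.1432,-0.06,0.05,0,0.3],[0,0,0.191,-0.0867,0.0717,0,0.3],[0,0,0.2387,-0.1133,0.0933,0,0.3],[0,0,0.2865,-0.14,0.1167,0,0.3],[0,0,0.3342,-0.1667,0.1383,0,0.3],[0,0,0.382,-0.1933,0.16,0,0.3],[0,0,0.4297,-0.22,0.1833,0,0.3],[0,0,0.4775,-0.2467,0.205,0,0.3],[0,0,0.5252,-0.2733,0.2267,0,0.3],[0,0,0.573,-0.3,0.25,0,0.3],[0,0,0.6112,-0.3167,0.2633,0,0.3],[0,0,0.6357,-0.3277,0.2723,0,0.3],[0,0,0.6357,-0.3277,0.2723,0,0.3],[0,0,0.6357,-0.3277,0.2723,0,0.3],[0,0,0.6357,-0.3277,0.2723,0,0.3]]}}

```text
clock: 15.32
position: [0.5739, 0.0081, 0.1406]
ee_rot: [0.672, 0.741, -0.0, -0.0]
ft_force: [0.1, 0.9, -4.5]
grip_width: 0.353
grasp_force: 80.1
```

```bash
python3 - <<'E'
from h import *
o=manip.get_obs(); print(o["position"],R.from_quat(o["ee_rot"]).as_matrix().round(4)[:,1],o["joint_pos"].round(2),o["ft_force"])
a=shot("top",4); s=shot("side",4); cv2.imwrite("pics/top5.png",a); cv2.imwrite("pics/side5.png",s)
cv2.imwrite("pics/over.png",np.hstack([cv2.resize(a[140:240,280:380],(400,400),interpolation=cv2.INTER_CUBIC),cv2.resize(s[170:270,300:400],(400,400),interpolation=cv2.INTER_CUBIC)]))
E
```

```text
[0.57393442 0.00814004 0.14058669] [ 9.952e-01  9.810e-02 -3.000e-04] [ 0.46  0.37 -0.67  1.68  0.24  1.18 -0.17] [ 0.14357317  0.91264769 -4.50227448]
```

View pics/over.png

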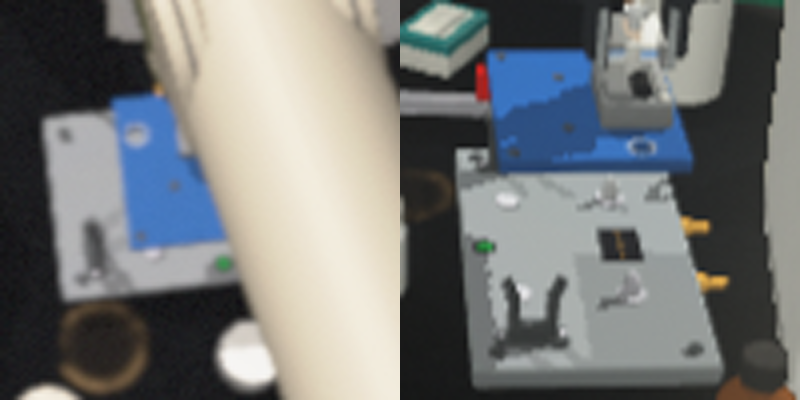

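Montage: top shows the plate's +y part with the diamond hole at px (314,173); side shows the plate level, round hole at px (360.5,206.8), round pin tip at about (357,239.5), all brackets clear.

```bash
python3 - <<'E'
from h import *
zt=.1406-.031+.008; yaw=np.radians(5.6); Q=np.array([[np.cos(yaw),np.sin(yaw)],[-np.sin(yaw),np.cos(yaw)]])
S0=np.array([.549,.0075])
st=lambda w:((w-S0)@Q.T*1000).round(1)
def cen(im,x,y,r,f,sel=None):
    g=im[y-r:y+r+1,x-r:x+r+1].astype(float); w=f(g); w=np.clip(w,0,None); Y,X=np.mgrid[y-r:y+r+1,x-r:x+r+1]; return np.array([(X*w).sum()/w.sum(),(Y*w).sum()/w.sum()])
sat=lambda g:(lambda s:np.clip(60-(s-0),0,None))(g[...,0]-g[...,2])  # non-blue weight inside plate
t=cv2.imread("pics/top5.png"); s=cv2.imread("pics/side5.png"); t1=cv2.imread("pics/top1.png"); s1=cv2.imread("pics/side1.png")
h=cen(t,314,173,4,sat); print("top hole D px",h,"stand frame",st(plane("top",h,zt)))
h=cen(s,360,207,3,sat); print("side hole R px",h,"stand frame",st(plane("side",h,zt)))
print("top pins",st(plane("top",[[314.4,180.1],[349.3,175.9]],.030)),"side pins",st(plane("side",[[352.2,217],[357.8,241.3]],.032)))
for n,im,B in (("top",t,(300,155,345,210)),("side",s,(310,172,385,222))):
    im=im.astype(float); px,w=subcont(n,im,B,im[...,0]-im[...,2],zt,50)
    print(n,"plate edges about seat",edges(w,S0,yaw,.052,.065,.012,.7))
for n,im,S in (("top",t,(282,154,330,224)),("side",s,(308,200,388,274))):
    im=im.astype(float); px,w=subcont(n,im,S,im.min(2),.02,105 if n=="top" else 95)
    print(n,"stand edges",edges(w,S0,yaw,.068,.118,.008))
E
```

```text
top hole D px [313.47118644 173.43559322] stand frame [[25.6 52.9]]
side hole R px [360.66949153 206.46610169] stand frame [[ 25.8 -55.5]]
top pins [[ 25.4  51.7]
 [ 25.8 -50.5]] side pins [[ 24.1  41.1]
 [ 24.2 -63.3]]
top plate edges about seat {'+x': (27.92, -36.52, 71), '-x': (-51.07, 2.49, 161), '+y': (65.65, -0.03, 210)}
side plate edges about seat {'+x': (47.78, 3.88, 112), '-x': (-53.58, -0.17, 153), '+y': (63.08, -0.43, 152)}
top stand edges {'+x': (60.11, -5.4, 112), '-x': (-67.55, -0.06, 245), '+y': (118.36, -0.08, 310)}
side stand edges {'+x': (66.14, 0.11, 359), '-x': (-68.33, 0.1, 375), '+y': (115.88, 3.65, 36), '-y': (-125.96, -0.02, 26)}
```

Careful with the scale: shifts go in shares of 0.6 m and turns go in shares of pi rad. That gives: 0.068 m is 0.1133, 0.045 m is 0.075.

Emit:
{"fn": "jog_arm", "kwargs": {"ticks": [[0,0,0,-0.0012,-0.0007,0.0333,0.3],[0,0,0,-0.0012,-0.0007,0.075,0.3],[0,0,0,-0.0012,-0.0007,0.1,0.3],[0,0,0,-0.0012,-0.0007,0.1133,0.3],[0,0,0,-0.0012,-0.0007,0.1133,0.3],[0,0,0,-0.0012,-0.0007,0.1133,0.3]]}}

```text
clock: 16.48
position: [0.5743, 0.0082, 0.0735]
ee_rot: [0.672, 0.741, 0.0, 0.0]
ft_force: [0.2, 0.1, -4.5]
grip_width: 0.362
grasp_force: 79.9
```

```bash
python3 - <<'E'
from h import *
o=manip.get_obs(); print(o["position"],o["ft_force"]); zt=o["position"][2]-.031+.008
yaw=np.radians(5.6); Q=np.array([[np.cos(yaw),np.sin(yaw)],[-np.sin(yaw),np.cos(yaw)]]); S0=np.array([.549,.0075]); st=lambda w:((w-S0)@Q.T*1000).round(1)
u=lambda x,y:np.r_[S0+Q.T@[x,y],0]
a=shot("top",4); s=shot("side",4); cv2.imwrite("pics/top6.png",a); cv2.imwrite("pics/side6.png",s)
print("pred hole px",proj("top",u(.026,.052)+[0,0,zt]),proj("side",u(.026,-.052)+[0,0,zt]))
cv2.imwrite("pics/over2.png",np.hstack([cv2.resize(a[150:220,280:350],(400,400),interpolation=cv2.INTER_CUBIC),cv2.resize(s[185:265,310:390],(400,400),interpolation=cv2.INTER_CUBIC)]))
for n,im,B in (("top",a,(300,155,345,212)),("side",s,(310,182,390,250))):
    im=im.astype(float); px,w=subcont(n,im,B,im[...,0]-im[...,2],zt,50)
    print(n,"plate edges",edges(w,S0,yaw,.052,.065,.012,.7))
E
```

```text
[0.57434355 0.0081933  0.07353321] [ 0.22217216  0.0893583  -4.54098034]
pred hole px [[314.16095184 178.44487986]] [[358.46522144 231.57873286]]
top plate edges {'+x': (26.75, -38.32, 65), '-x': (-52.24, 0.73, 176), '+y': (65.56, -0.04, 199)}
side plate edges {'+x': (48.98, 0.43, 136), '-x': (-54.26, 0.43, 165), '+y': (61.15, -0.77, 140)}
```

View pics/over2.png

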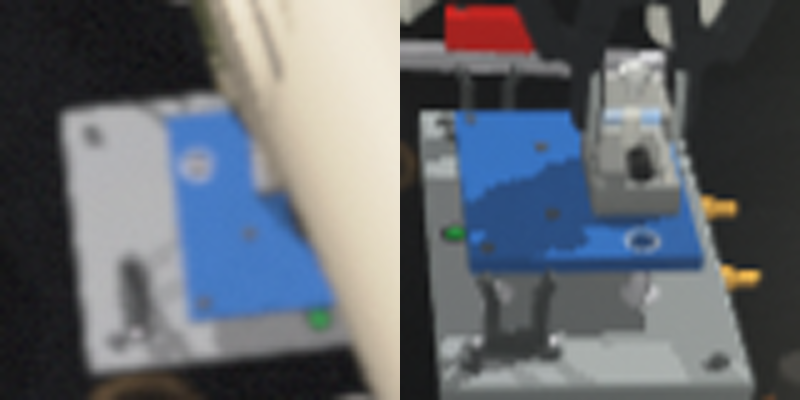

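Diamond hole at top px (314.1,178.5) vs predicted (314.2,178.4); round hole at side px (358.4,233), pin directly below. Aligned within about 1.5 mm; lower gently.

Scaled: 0.01 m is 0.0167, 0.009 m is 0.015.

Emit:
{"fn": "jog_arm", "kwargs": {"ticks": [[0,0,0,0,0,0.005,0.3],[0,0,0,0,0,0.01,0.3],[0,0,0,0,0,0.0133,0.3],[0,0,0,0,0,0.015,0.3],[0,0,0,0,0,0.0167,0.3],[0,0,0,0,0,0.0167,0.3]], "grip_force": 60}}

```text
clock: 17.62
position: [0.5738, 0.0081, 0.0628]
ee_rot: [0.672, 0.741, -0.0, 0.0]
ft_force: [-0.1, -0.7, -4.7]
grip_width: 0.359
grasp_force: 80.0
```

Emit:
{"fn": "jog_arm", "kwargs": {"ticks": [[0,0,0,0,0,0.0017,0.3],[0,0,0,0,0,0.0033,0.3],[0,0,0,0,0,0.005,0.3],[0,0,0,0,0,0.005,0.3]]}}

```text
clock: 18.12
position: [0.574, 0.008, 0.0598]
ee_rot: [0.672, 0.741, 0.0, 0.0]
ft_force: [0.8, -0.7, -5.3]
grip_width: 0.358
grasp_force: 80.1
```

Scaled: 0.003 m is 0.005, 0.002 m is 0.0033.

Emit:
{"fn": "jog_arm", "kwargs": {"ticks": [[0,0,0,0,0,0.0017,0.3],[0,0,0,0,0,0.0033,0.3],[0,0,0,0,0,0.005,0.3],[0,0,0,0,0,0.005,0.3]]}}

```text
clock: 18.62
position: [0.5739, 0.008, 0.0568]
ee_rot: [0.672, 0.741, 0.0, 0.0]
ft_force: [2.4, -1.0, -4.6]
grip_width: 0.358
grasp_force: 80.2
```

Emit:
{"fn": "jog_arm", "kwargs": {"ticks": [[0,0,0,0,0,0.0017,0.3],[0,0,0,0,0,0.0033,0.3],[0,0,0,0,0,0.0033,0.3]]}}

```text
clock: 19.0
position: [0.5739, 0.008, 0.0548]
ee_rot: [0.672, 0.741, 0.0, 0.0]
ft_force: [3.0, -1.4, -4.8]
grip_width: 0.359
grasp_force: 80.2
```

Scaled: 0.001 m is 0.0017, 0.0006 m is 0.001.

Emit:
{"fn": "jog_arm", "kwargs": {"ticks": [[0,0,0,-0.0005,0.0008,0,0.3],[0,0,0,-0.0005,0.001,0.0017,0.3],[0,0,0,-0.0005,0.001,0.0017,0.3]]}}

```text
clock: 19.38
position: [0.5741, 0.008, 0.0538]
ee_rot: [0.672, 0.741, -0.0, -0.0]
ft_force: [-1.9, 0.2, -0.8]
grip_width: 0.358
grasp_force: 80.5
```

Emit:
{"fn": "jog_arm", "kwargs": {"ticks": [[0,0,0,0,0,0.0017,0.3],[0,0,0,0,0,0.0025,0.3],[0,0,0,0,0,0.0025,0.3]]}}

```text
clock: 19.75
position: [0.5742, 0.008, 0.0537]
ee_rot: [0.672, 0.741, -0.0, 0.0]
ft_force: [-8.8, -0.7, 15.4]
grip_width: 0.355
grasp_force: 82.9
```

Scaled: -0.001 m is -0.0017, -0.0002 m is -0.0003.

Emit:
{"fn": "jog_arm", "kwargs": {"ticks": [[0,0,0,0,-0.0003,-0.0017,0.3],[0,0,0,0,-0.0003,-0.0017,0.3]]}}

```text
clock: 20.0
position: [0.5742, 0.008, 0.0538]
ee_rot: [0.672, 0.741, -0.0, 0.0]
ft_force: [-4.5, -0.2, 6.9]
grip_width: 0.356
grasp_force: 81.6
```

Emit:
{"fn": "jog_arm", "kwargs": {"ticks": [[0,0,0,0,0,0,0.38],[0,0,0,0,0,0,0.45],[0,0,0,0,0,0,0.55],[0,0,0,0,0,0,0.7],[0,0,0,0,0,0,0.7],[0,0,0,0,0,-0.0167,0.7],[0,0,0,0,0,-0.0667,0.7],[0,0,0,0,0,-0.1333,0.7],[0,0,0,0,0,-0.2,0.7],[0,0,0,0,0,-0.2,0.7],[0,0,0,0,0,-0.2,0.7]]}}

```text
clock: 21.38
position: [0.574, 0.0077, 0.1733]
ee_rot: [0.672, 0.741, -0.0, 0.0]
ft_force: [0.1, 0.3, -0.5]
grip_width: 0.692
grasp_force: 0.0
```

```bash
python3 - <<'E'
from h import *
a=shot("top",4); s=shot("side",4); cv2.imwrite("pics/top7.png",a); cv2.imwrite("pics/side7.png",s)
S0=np.array([.549,.0075]); yaw=np.radians(5.6)
cv2.imwrite("pics/seat.png",np.hstack([cv2.resize(a[150:220,280:350],(400,400),interpolation=cv2.INTER_CUBIC),cv2.resize(s[185:275,310:400],(400,400),interpolation=cv2.INTER_CUBIC)]))
for n,im,B in (("top",a,(300,155,345,212)),("side",s,(310,182,390,265))):
    im=im.astype(float); px,w=subcont(n,im,B,im[...,0]-im[...,2],.03,50)
    print(n,"plate edges",edges(w,S0,yaw,.052,.065,.012,.7))
E
```

```text
top plate edges {'+x': (47.6, -7.39, 93), '-x': (-52.21, 0.53, 171), '+y': (65.41, 0.04, 196)}
side plate edges {'+x': (47.42, 5.05, 113), '-x': (-53.97, -0.01, 167), '+y': (62.86, -2.25, 189), '-y': (-75.3, -3.47, 288)}
```

View pics/seat.png

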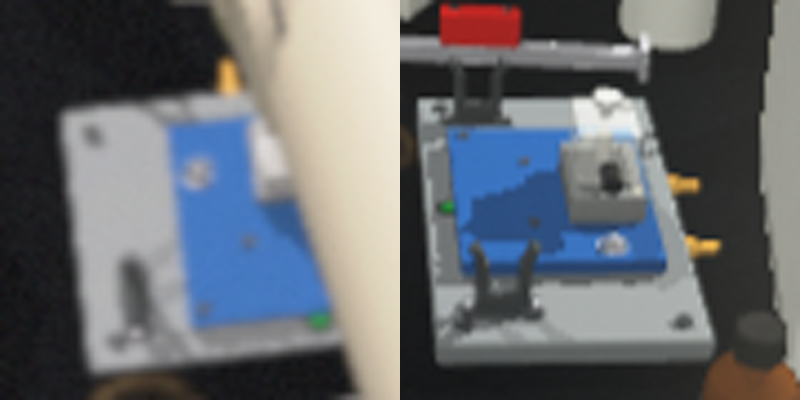

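Side view: plate flat, pin showing through the round hole at crop (612,243); top: pin in the diamond hole at crop (197,172). The carrier is home; fetch the keeper bar.

Scaled: 0.189 m is 0.315, -0.0555 m is -0.0925, -1.475 rad is -0.4695.

Emit:
{"fn": "jog_arm", "kwargs": {"ticks": [[0,0,-0.0637,0.0833,-0.025,0,0.5],[0,0,-0.1273,0.15,-0.045,0,0.4],[0,0,-0.191,0.2167,-0.0633,0,0.4],[0,0,-0.2546,0.2667,-0.0783,0,0.4],[0,0,-0.3183,0.315,-0.0925,0,0.4],[0,0,-0.382,0.315,-0.0925,0,0.4],[0,0,-0.4456,0.315,-0.0925,0,0.4],[0,0,-0.4695,0.315,-0.0925,0,0.4],[0,0,-0.4695,0.315,-0.0925,0,0.4],[0,0,-0.4695,0.315,-0.0925,0,0.4],[0,0,-0.4695,0.315,-0.0925,0,0.4],[0,0,-0.4695,0.315,-0.0925,0,0.4]]}}

```text
clock: 23.28
position: [0.5005, 0.1905, 0.1733]
ee_rot: [-0.001, 1.0, -0.0, 0.0]
ft_force: [0.7, 0.1, -0.4]
grip_width: 0.399
grasp_force: 0.0
```

```bash
python3 -c "
from h import *
o=manip.get_obs();print(o['position'],R.from_quat(o['ee_rot']).as_matrix().round(4)[:,1])"
```

```text
[0.50049511 0.19052052 0.17332608] [-1.2e-03  1.0e+00 -2.0e-04]
```

Scaled: 0.156 m is 0.26, 0.148 m is 0.2467.

Emit:
{"fn": "jog_arm", "kwargs": {"ticks": [[0,0,0,0,0,0.0833,0.4],[0,0,0,0,0,0.1667,0.4],[0,0,0,0,0,0.2167,0.4],[0,0,0,0,0,0.2467,0.4],[0,0,0,0,0,0.26,0.4],[0,0,0,0,0,0.26,0.4],[0,0,0,0,0,0.26,0],[0,0,0,0,0,0.26,0],[0,0,0,0,0,0.26,0],[0,0,0,0,0,0.26,0],[0,0,0,0,0,0.26,0]], "grip_force": 60}}

```text
clock: 24.65
position: [0.5013, 0.1908, 0.0184]
ee_rot: [-0.001, 1.0, 0.0, 0.001]
ft_force: [-1.1, -0.6, 8.2]
grip_width: 0.15
grasp_force: 59.1
```

Scaled: -0.15 m is -0.25, -0.14 m is -0.2333.

Emit:
{"fn": "jog_arm", "kwargs": {"ticks": [[0,0,0,0,0,-0.0167,0],[0,0,0,0,0,-0.05,0],[0,0,0,0,0,-0.1,0],[0,0,0,0,0,-0.1667,0],[0,0,0,0,0,-0.2333,0],[0,0,0,0,0,-0.25,0],[0,0,0,0,0,-0.25,0]]}}

```text
clock: 25.52
position: [0.5006, 0.1903, 0.1677]
ee_rot: [-0.001, 1.0, -0.0, 0.0]
ft_force: [-0.1, -0.3, -3.7]
grip_width: 0.15
grasp_force: 58.7
```

```bash
python3 -c "
from h import *
o=manip.get_obs();T=R.from_quat(o['ee_rot']);print(o['position'],T.as_matrix().round(4)[:,1],T.inv().apply(np.array([.515,.0057,o['position'][2]])-o['position']).round(4))"
```

```text
[0.50057212 0.19029389 0.16767017] [-2.e-03  1.e+00 -5.e-04] [-1.410e-02 -1.846e-01  1.000e-04]
```

Scaled: -0.1846 m is -0.3077, -0.006 m is -0.01, 1.477 rad is 0.4701.

Emit:
{"fn": "jog_arm", "kwargs": {"ticks": [[0,0,0.0318,-0.005,-0.0667,0,0],[0,0,0.0796,-0.01,-0.1333,0,0],[0,0,0.1273,-0.015,-0.2,0,0],[0,0,0.1751,-0.0183,-0.25,0,0],[0,0,0.2228,-0.0235,-0.2917,0,0],[0,0,0.2737,-0.0235,-0.3077,0,0],[0,0,0.3247,-0.0235,-0.3077,0,0],[0,0,0.3756,-0.0235,-0.3077,0,0],[0,0,0.4265,-0.0235,-0.3077,0,0],[0,0,0.4701,-0.0235,-0.3077,0,0],[0,0,0.4701,-0.0235,-0.3077,0,0],[0,0,0.4701,-0.0235,-0.3077,0,0],[0,0,0.4701,-0.0235,-0.3077,0,0],[0,0,0.4701,-0.0235,-0.3077,0,0]]}}

```text
clock: 27.28
position: [0.515, 0.0059, 0.1672]
ee_rot: [0.672, 0.74, -0.0, -0.0]
ft_force: [-0.6, -0.1, -2.9]
grip_width: 0.149
grasp_force: 59.0
```

```bash
python3 -c "
from h import *
o=manip.get_obs();print(o['position'],R.from_quat(o['ee_rot']).as_matrix().round(4)[:,1])"
```

```text
[0.51496834 0.00586875 0.16722006] [ 9.953e-01  9.670e-02 -1.000e-04]
```

Scaled: 0.088 m is 0.1467, 0.08 m is 0.1333.

Emit:
{"fn": "jog_arm", "kwargs": {"ticks": [[0,0,0,0,0,0.05,0],[0,0,0,0,0,0.1,0],[0,0,0,0,0,0.1333,0],[0,0,0,0,0,0.1467,0],[0,0,0,0,0,0.1467,0],[0,0,0,0,0,0.1467,0]]}}

```text
clock: 28.02
position: [0.5157, 0.0059, 0.0802]
ee_rot: [0.672, 0.74, 0.0, 0.001]
ft_force: [0.8, 0.2, -2.0]
grip_width: 0.149
grasp_force: 59.0
```

```bash
python3 - <<'E'
from h import *
o=manip.get_obs(); print(o["position"])
a=shot("top",3); s=shot("side",4); cv2.imwrite("pics/side8.png",s)
cv2.imwrite("pics/br.png",np.hstack([cv2.resize(a[150:220,280:350],(400,400),interpolation=cv2.INTER_CUBIC),cv2.resize(s[185:265,310:390],(400,400),interpolation=cv2.INTER_CUBIC)]))
E
```

```text
[0.51565404 0.0059476  0.08022538]
```

View pics/br.png

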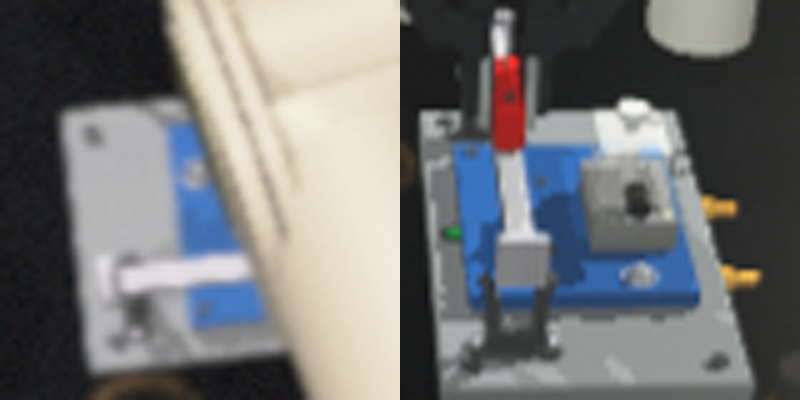

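The end plate at crop (523,260) sits centred over the near bracket (prongs 490 and 552), level; lower it into the slots.

Scaled: 0.02 m is 0.0333, 0.016 m is 0.0267.

Emit:
{"fn": "jog_arm", "kwargs": {"ticks": [[0,0,0,0,0,0.01,0],[0,0,0,0,0,0.0183,0],[0,0,0,0,0,0.0267,0],[0,0,0,0,0,0.0333,0],[0,0,0,0,0,0.0333,0]]}}

```text
clock: 29.0
position: [0.5148, 0.0059, 0.0589]
ee_rot: [0.672, 0.74, -0.0, -0.0]
ft_force: [-0.3, 0.9, -2.9]
grip_width: 0.152
grasp_force: 59.0
```

Emit:
{"fn": "jog_arm", "kwargs": {"ticks": [[0,0,0,0,0,0.0067,0],[0,0,0,0,0,0.0133,0],[0,0,0,0,0,0.0183,0],[0,0,0,0,0,0.0217,0],[0,0,0,0,0,0.0217,0]]}}

```text
clock: 29.62
position: [0.5149, 0.0059, 0.0462]
ee_rot: [0.672, 0.74, -0.0, -0.0]
ft_force: [0.7, 0.1, -3.3]
grip_width: 0.153
grasp_force: 59.0
```

Scaled: 0.003 m is 0.005, 0.002 m is 0.0033.

Emit:
{"fn": "jog_arm", "kwargs": {"ticks": [[0,0,0,0,0,0.0017,0],[0,0,0,0,0,0.0033,0],[0,0,0,0,0,0.005,0],[0,0,0,0,0,0.005,0]]}}

```text
clock: 30.12
position: [0.5152, 0.0059, 0.0444]
ee_rot: [0.672, 0.74, -0.0, 0.0]
ft_force: [-6.3, -0.2, 13.3]
grip_width: 0.152
grasp_force: 61.3
```

Scaled: -0.18 m is -0.3, -0.15 m is -0.25.

Emit:
{"fn": "jog_arm", "kwargs": {"ticks": [[0,0,0,0,0,-0.0017,0],[0,0,0,0,0,-0.0017,0.2],[0,0,0,0,0,-0.0017,0.3],[0,0,0,0,0,-0.0017,0.36],[0,0,0,0,0,-0.0017,0.36],[0,0,0,0,0,-0.0167,0.36],[0,0,0,0,0,-0.05,0.36],[0,0,0,0,0,-0.1167,0.36],[0,0,0,0,0,-0.2,0.36],[0,0,0,0,0,-0.25,0.36],[0,0,0,0,-0.1333,-0.3,0.36],[0,0,0,0,-0.1333,-0.3,0.36],[0,0,0,0,-0.1333,-0.3,0.36],[0,0,0,0,-0.1333,-0.3,0.36]]}}

```text
clock: 31.88
position: [0.436, -0.0016, 0.2239]
ee_rot: [0.672, 0.74, 0.0, 0.001]
ft_force: [-0.9, -0.4, 0.2]
grip_width: 0.363
grasp_force: 0.0
```

```bash
python3 - <<'E'
from h import *
a=shot("top",3); s=shot("side",4)
cv2.imwrite("pics/fin.png",np.hstack([cv2.resize(a[150:220,280:350],(400,400),interpolation=cv2.INTER_CUBIC),cv2.resize(s[185:265,310:390],(400,400),interpolation=cv2.INTER_CUBIC)]))
m=roi(s,315,195,350,240,red); ys,xs=np.nonzero(m); print("side red",xs.mean(),ys.mean(),len(xs),"start was 330.16 218.29 113")
E
```

```text
side red 330.1810344827586 218.22413793103448 116 start was 330.16 218.29 113
```

View pics/fin.png

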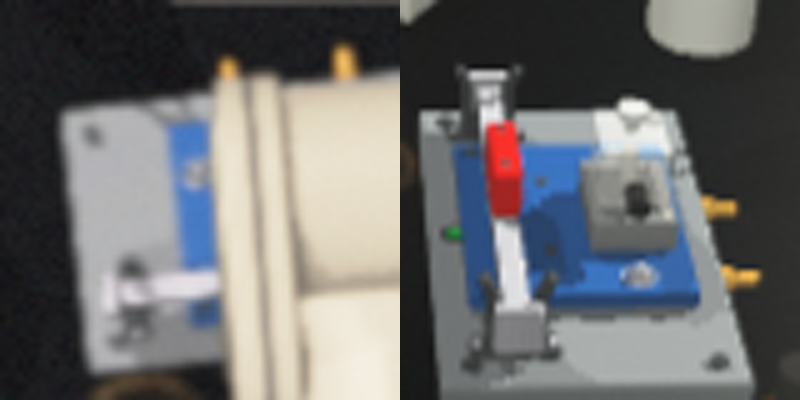

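The bar lies in both brackets, with the red grip at side px (330.2,218.2), the same as at the start. The plate is flat and the gripper is clear, so I'm handing in.

```bash
python3 -c "
from workcell import manip
print(manip.hand_in())"
```

```text
the job is handed in; nothing more can be done
None
```

The carrier plate is home on both pins, the keeper bar is back in both brackets, and the job was handed in with the arm clear at about 32 s of the 72 s limit; no verdict was returned.

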